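# Ready the drive bay of an opened desktop computer

## Task

I want to lift the hard drive out of the opened computer. First roll the torch lying beside it along the table, without picking it up, until its switch faces upwards, and leave it lying there where I can thumb it on; then push the drive cage's sprung clamp arm back by its upright thumb tab, past its ratchet click so that its foot no longer covers the drive. The arm springs back if let go, so finish while still holding it pushed back with the gripper, and do not disturb the drive or the mouse, screwdriver, mug and screw dish.

Things in the scene. Friction and masses are not known exactly. Their poses are not given: they have to be found in the camera images.
- torch_mid (a point): Centre of the torch: a loose metal tube 34 mm thick, 150 mm long, 0.16 kg, right of the computer, its axis 17 mm above the table. x: towards the lens. y: out through the switch (black rubber pad 28 x 14 mm, 31 mm from centre towards the lens, no obstacle to rolling); y is level at first. A quarter turn (27 mm of rolling) away from the switch's side brings it up. It stops rolling when left.
- case: The opened slim desktop computer, 300 x 340 x 95 mm, lying flat and fixed; origin at the centre of its underside, z up, x towards its back. Its walls are 95 mm high; only the thumb tab stands higher. The drive cage is in its front half (-x). It carries the clamp arm.
- clamp (a joint): Angle (rad) of the sprung clamp arm, a steel bar pivoting level 80 to 88 mm above the table on an upright pin at case x -12, y -55 mm. 0: at rest, along case +y, its foot over the drive's edge. Positive: tab pushed to case +x. Spring at the tab: 3 N, rising to 10 N at the stop at 0.60. Click at 0.30, felt from 0.2 to 0.4 (up to 3 N more); foot clear from 0.40. It does not latch.
- tab (a point): Thumb tab on the clamp arm, 85 mm from its pin: an upright steel plate 28 mm wide, 6 mm thick, 88 to 130 mm above the table. The point is on its front face (the one to push), 16 mm below its top, centred. x: direction to push (turns with the arm), y along the arm away from the pin, z up. The space before it is free, but for the arm's foot, whose top is at 88 mm.
- drive: The hard drive, 102 x 147 x 26 mm, 0.6 kg, loose in the drive cage with its top 76 mm above the table; origin at the centre of its underside.
- mouse: Black computer mouse, 105 x 60 x 29 mm, on the table to the right of the torch; origin at the centre of its underside.
- screwdriver: Screwdriver, 190 mm long, lying on the table beyond the torch; origin near its middle, on the table.
- mug: White mug, 80 mm across, 90 mm high, to the right of the torch; origin at the centre of its underside.
- dish: Small white bowl for screws, 64 mm across, 26 mm high, beside the computer beyond the torch; origin at the centre of its underside.
There are look-alikes about, which are no part of the job. Leave any pink look-alike of the part that bears torch_mid alone. Of the things that look like the drive, the smaller one is meant.

How it is judged (in metres and radians):
On the way, in this order (a step that is already met when the one before it is completed fails the run):
1. the torch has been rolled until its switch faces up (within 0.5 rad), and lies still, let go (angle between torch_mid's own y axis and vertical below 0.5 rad and height (world z) of torch_mid below 0.025 m and linear speed of torch below 0.02 m/s and contact force between the fingers and torch below 0.1 N), for 0.3 s.
2. the clamp arm is pushed back past its click, beyond 0.39 rad, by the fingers (value of joint clamp above 0.39 rad and contact force between the fingers and case above 1.5 N), for 0.2 s.
At the end, for the whole second after the job is handed in: The fingers hold the clamp arm pushed back beyond 0.39 rad with more than 1.5 N, the drive is at rest within 10 mm of its place; the torch lies on the table, untouched and still, its switch within 0.5 rad of straight up (all of step 1 and all of step 2 and linear speed of drive below 0.02 m/s and distance of drive from where it was at the start of the episode below 0.01 m); the arm keeps its last pose, push and grip.
It fails at once if the torch is picked up (its centre rises above 30 mm) (height (world z) of torch_mid above 0.03 m).
It fails at once if the drive is shifted by more than 10 mm (distance of drive from where it was at the start of the episode above 0.01 m).
It fails at once if the mouse, screwdriver, mug or screw dish is pushed more than 30 mm away (distance of any of mouse, screwdriver, mug, dish from where it was at the start of the episode above 0.03 m).
It also fails if it takes over 45 s, if anything falls off the work surface, if the arm or the gripper's body presses on something with over 40 N, if the wrist force passes 120 N, or if a joint passes its speed limit or range.

## Robot

A 6-joint arm with a two-finger parallel gripper is mounted at the origin on the work surface. World frame = base frame: x ahead of the robot, y to its left, z up, the work surface at z = 0. Lengths are in mm, angles in degrees, forces in N, time in s.
With the tool pointing down it reaches from about 300 to 850 mm from the base axis. Payload 4.2 kg.
Tool frame: the origin (TCP) lies at the very end of the fingers, on their centre line; the grasp point (between the pads) lies 19 mm behind it; z points along the fingers, y is the line along which they close (so a half turn about z gives the same grasp; the last joint's range is limited). The gripper opens to 91 mm and grips with 3 to 60 N. Pads are 32 mm wide; open, the fingers measure 118 mm over their backs; the gripper's body (76 mm by 178 mm) begins 60 mm behind the grasp point.
Start: joints at [-70.302, 18.312, 89.639, -0, 72.044, -1.146], TCP at [204.605, -537.382, 213.976] pointing down, gripper open.
Joint ranges: [-177.97, 177.97], [-48.28, 115.42], [12.27, 149.76], [-77.06, 257.06], [2.81, 150.46], [-146.56, 146.56]. Speed limits (degrees/s): [147.25, 147.25, 180, 180, 180, 180].

## Interface

Orientations are given as [roll, pitch, yaw] about the fixed x, y, z axes, in that order (R = Rz(yaw) Ry(pitch) Rx(roll)).
In Python, from workcell import env, eyes gives the robot as it stands.
- The arm moves only by the tool send_rows, never from a script. Its argument "targets" is text: rows parted by semicolons, each of 7 numbers parted by spaces: the shift along the tool's x, y, z in m, then the turn, a rotation vector about the tool's x, y, z in degrees, then the opening in per cent of the stroke, from 0 (shut) to 100 (fully open). A call has 1 to 12 rows; each row is the pose to reach, as a shift and turn from the pose commanded when the call began, along the tool's axes at that moment; what a row does not reach only later rows make up. A row lasts 1/12 s, in which the tool goes at most 41.7 mm and 7.16 degrees, less where a joint would pass 70% of its speed; a pose out of reach is approached as far as the arm can. A call with a gripper value outside its range is refused whole. The fingers move at their own pace and stop on an object; "grip_force" is the grip in N (left out, the last holds). Time passes only in rows, so rows that repeat a pose let the fingers close. It gives the time, the measured TCP pose, the force, the opening and the grip force at its end, in the units of the state.
- env.state(): the state, without advancing time (a new reading comes with each control period).
- eyes.grab_frame(name): name is "scene" or "top" or "wrist"; returns a dict with "image" (480x640x3 uint8, blue, green, red), "fovy" (degrees; the focal length in pixels is half the picture's height over the tangent of half this angle, whatever the lens; pixels are square), "cx", "cy" (the principal point, pixels), "eye" and "attitude" of the camera in the world. Camera axes: x right, y up, looking along -z (the intrinsics and any distortion apply to the point x, -y, -z); pixel columns grow to the right and rows downward; lengths in mm; the calibration is good to about 2 mm. A picture is of the moment at which its call begins. There is no depth.
- env.job_done(): hands the job in; it is judged then, once.
The state is a dict: "time_s": time; "qpos": joint angles; "qvel": joint speeds; "effort": joint torques, N m; "ee_pos": TCP position; "ee_rot": TCP orientation; "force": force on the tool from outside, world axes, zero at the start; "torque": the same for the moment, N m; "gripper_width": finger opening in mm; "gripper_force": force on a finger pad.
Only numpy, scipy, OpenCV 4.12 (cv2) and the standard library are available. Lean on these libraries where they do the work, as an engineer would, in place of code of your own. Each camera call takes 0.05 s, during which the arm holds its last target. There are 200 camera calls.

## Working session

There is one attempt and no reset: what is moved stays moved. The work goes in short steps, Python scripts to look and compute and a tool call to move; the robot and the scene stay as the last step left them, time stands still between calls to the robot, and variables do not carry over. Pictures are saved under pics/ and viewed, at most 10 in all, crops included, and the job is handed in when it is done.

Besides the shell and the picture viewer there is one more tool, called after ">>>" by a JSON object that holds its "name" and its "arguments", one argument or row to a line. send_rows: Moves the arm, as the interface text tells. Its arguments: {"type":"object","properties":{"targets":{"type":"string"},"grip_force":{"type":"number"}},"required":["targets"]}

```bash
ls; mkdir -p pics; python3 - <<'E'
from workcell import env, eyes
import cv2
for n in("scene","top"):
    f=eyes.grab_frame(n); cv2.imwrite(f"pics/{n}0.png",f["image"]); print(n,{k:v for k,v in f.items() if k!="image"})
print(env.state())
E
```

```text
pics
scene {'fovy': 48.83194728346756, 'cx': 327.5288222784692, 'cy': 230.853420153832, 'eye': array([1303.72758683, -707.56777045,  789.10419389]), 'attitude': array([55.48252677,  0.46889242, 51.8655611 ])}
top {'fovy': 43.216930784924294, 'cx': 318.44491577402164, 'cy': 242.7016001702659, 'eye': array([ 316.85670822,  -79.50235534, 1421.0924267 ]), 'attitude': array([  7.12916967,   1.10836913, -90.0288995 ])}
{'time_s': 0.1, 'qpos': array([-7.03014907e+01,  1.83481827e+01,  8.96982124e+01, -6.39662061e-04,
        7.20436811e+01, -1.14573717e+00]), 'qvel': array([ 0.06782791,  0.02288856, -0.01964906, -0.00085679, -0.08844176,
       -0.04138049]), 'effort': array([ 9.96192684e-04, -4.13332272e+01, -2.32509720e+01,  7.29424506e-02,
        4.22398327e-02, -6.19332877e-05]), 'ee_pos': array([ 204.45224754, -536.95290742,  213.21045571]), 'ee_rot': array([-1.79909930e+02, -1.19304805e-03,  2.08444432e+01]), 'force': array([0.3671848 , 0.72243848, 0.46855807]), 'torque': array([0.04274007, 0.00681884, 0.01474538]), 'gripper_force': 0.0, 'gripper_width': 91.16819690705351}
```

View pics/scene0.png

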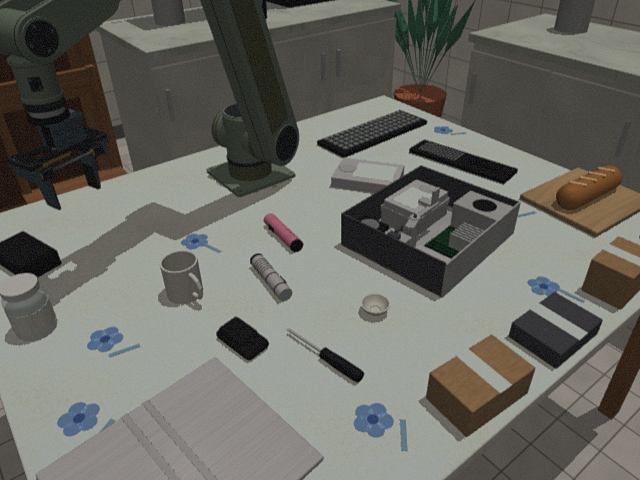

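View pics/top0.png

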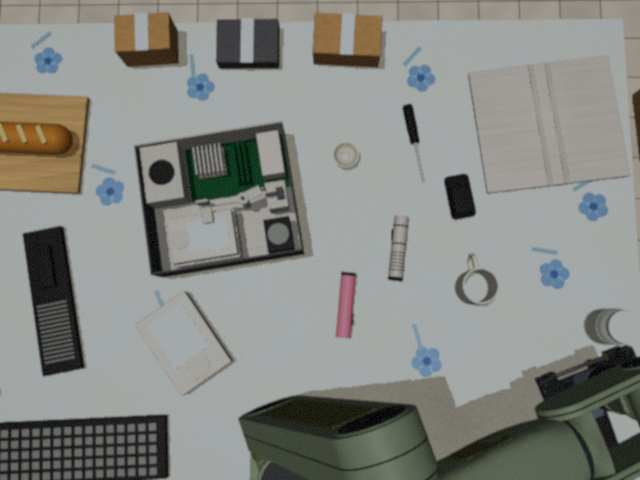

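The torch is at about (398,247) in the top view, the case at (220,198) and the pink decoy at (346,305). I need a closer look at the torch ends and the tab.

```bash
cat > h.py <<'E'
import numpy as np, cv2
from scipy.spatial.transform import Rotation as R
def cam(f):
    F=f["image"].shape[0]/2/np.tan(np.radians(f["fovy"]/2))
    return F,R.from_euler("xyz",f["attitude"],degrees=True).as_matrix(),np.array(f["eye"])
def ray(f,u,v,z):
    F,M,e=cam(f); d=M@np.array([(u-f["cx"])/F,-(v-f["cy"])/F,-1]); return e+d*(z-e[2])/d[2]
def proj(f,p):
    F,M,e=cam(f); q=M.T@(np.array(p)-e); return f["cx"]-F*q[0]/q[2], f["cy"]+F*q[1]/q[2]
E
python3 - <<'E'
from h import *
from workcell import env, eyes
t=eyes.grab_frame("top"); s=eyes.grab_frame("scene")
def crop(im,x,y,w,h): return cv2.resize(im[y:y+h,x:x+w],(400,300),interpolation=cv2.INTER_CUBIC)
a=np.vstack([np.hstack([crop(t["image"],348,205,100,75),crop(s["image"],220,240,100,75)]),
 np.hstack([crop(t["image"],130,115,200,150)[:, :],crop(s["image"],340,160,192,144)])])
cv2.imwrite("pics/c1.png",np.clip(a*1.5,0,255).astype(np.uint8))
for n,uv,z in [("torch a",(401,216),17),("torch b",(396,279),17),("case tl",(136,147),95),("tr",(284,124),95),("br",(304,252),95),("bl",(152,274),95),("mouse",(459,196),20),("drv",(409,110),10),("mug",(478,285),45),("pinkmid",(346,305),17),("dish",(347,155),20)]: print(n,ray(t,*uv,z).round())
E
```

```text
torch a [ 555. -246.   17.]
torch b [ 407. -232.   17.]
case tl [702. 359.  95.]
tr [754.  24.  95.]
br [462. -22.  95.]
bl [414. 313.  95.]
mouse [ 601. -382.   20.]
drv [ 815. -270.   10.]
mug [ 392. -413.   45.]
pinkmid [ 348. -116.   17.]
dish [ 702. -120.   20.]
```

View pics/c1.png

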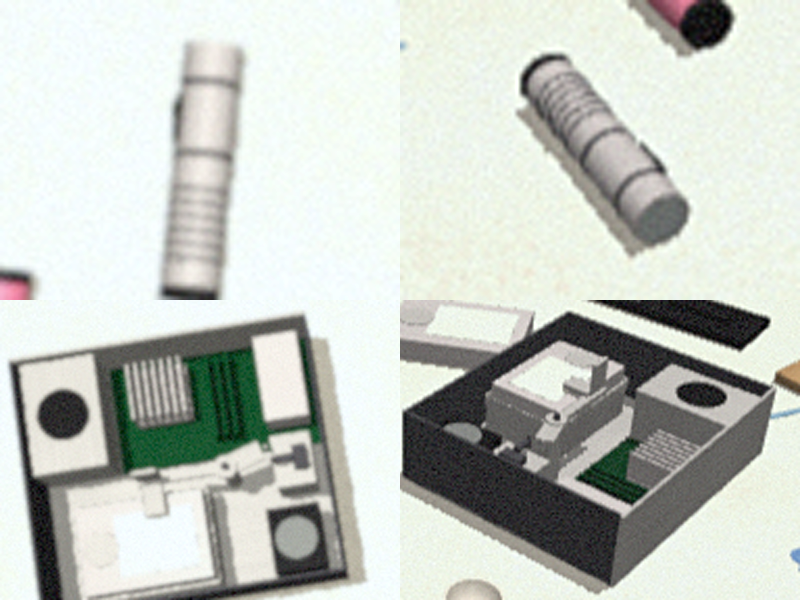

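Torch lens points to world +x and its switch to +y (the case side), so it must roll towards -y. I'll work out the approach above it in tool axes.

```bash
cat >> h.py <<'E'
def rel(st,p,yaw):
    M=R.from_euler("xyz",st["ee_rot"],degrees=True); T=R.from_euler("xyz",[180,0,yaw],degrees=True)
    return (M.inv().apply(np.array(p)-st["ee_pos"])/1000).round(4),(M.inv()*T).as_rotvec(degrees=True).round(2)
E
python3 - <<'E'
from h import *
from workcell import env
print(rel(env.state(),[481,-239,160],-5.4))
E
```

```text
(array([ 0.3645, -0.1801,  0.0536]), array([-6.000e-02,  1.000e-02,  2.625e+01]))
```

>>> {"name": "send_rows", "arguments": {
  "targets": "0.036 -0.018 0.005 0 0 2.6 66; 0.072 -0.036 0.01 0 0 5.2 66; 0.108 -0.054 0.015 0 0 8 66; 0.144 -0.072 0.02 0 0 11 66; 0.18 -0.09 0.027 0 0 13.5 66; 0.216 -0.107 0.032 0 0 16 66; 0.252 -0.125 0.037 0 0 19 66; 0.288 -0.143 0.043 0 0 21.5 66; 0.324 -0.161 0.048 0 0 24 66; 0.365 -0.18 0.054 0 0 26.2 66; 0.365 -0.18 0.054 0 0 26.2 66; 0.365 -0.18 0.054 0 0 26.2 66"
}}

```text
time_s: 1.2
ee_pos: [482.7, -237.4, 159.3]
ee_rot: [-180.0, 0.1, -5.1]
force: [-0.5, -0.3, -0.6]
gripper_width: 60.2
gripper_force: 0.0
```

```bash
python3 - <<'E'
from h import *
from workcell import env,eyes
f=eyes.grab_frame("wrist"); cv2.imwrite("pics/w1.png",f["image"]); st=env.state()
print(st["ee_pos"],st["ee_rot"],f["eye"],f["attitude"],f["fovy"])
for p in [(555,-246,17),(407,-232,17),(481,-239,17)]: print(proj(f,p))
E
```

```text
[ 481.76283654 -238.69334726  159.56879952] [ 1.79985676e+02  6.75404652e-02 -5.19875867e+00] [ 552.98862713 -242.4137984   329.33026764] [-1.44741407e+01  5.04750008e-02 -9.51107290e+01] 68.21662296439648
(np.float64(322.868100203019), np.float64(147.6021309836107))
(np.float64(321.60120848669715), np.float64(308.4071821925953))
(np.float64(322.19792527753214), np.float64(232.6666332007182))
```

View pics/w1.png

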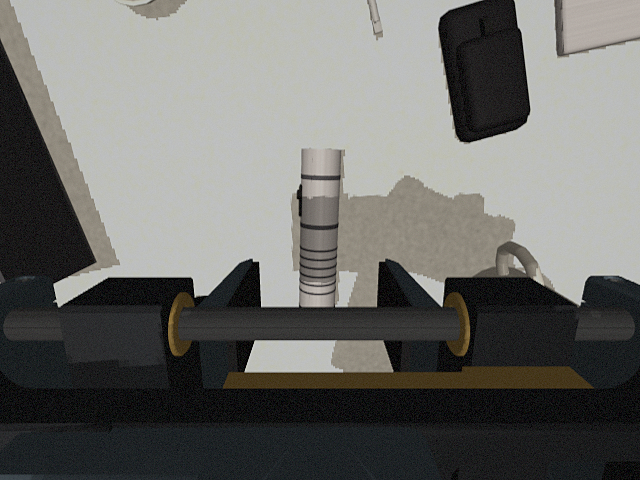

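Torch is at cols 301–341 (switch at left, col 299), centred between the fingers. Descend astride it.

>>> {"name": "send_rows", "arguments": {
  "targets": "0 0 0.03 0 0 0 66; 0 0 0.06 0 0 0 66; 0 0 0.09 0 0 0 66; 0 0 0.12 0 0 0 66; 0 0 0.14 0 0 0 66; 0 0 0.147 0 0 0 66; 0 0.005 0.147 0 0 0 66; 0 0.01 0.147 0 0 0 66; 0 0.012 0.147 0 0 0 66; 0 0.014 0.147 0 0 0 66; 0 0.016 0.147 0 0 0 66; 0 0.018 0.147 0 0 0 66"
}}

```text
time_s: 2.25
ee_pos: [480.4, -257.8, 13.9]
ee_rot: [180.0, -0.1, -5.4]
force: [0.1, 0.2, 0.4]
gripper_width: 60.1
gripper_force: 0.0
```

>>> {"name": "send_rows", "arguments": {
  "targets": "0 0.002 0 0 0 0 66; 0 0.004 0 0 0 0 66; 0 0.006 0 0 0 0 66; 0 0.008 0 0 0 0 66; 0 0.01 0 0 0 0 66; 0 0.012 0 0 0 0 66; 0 0.014 0 0 0 0 66; 0 0.016 0 0 0 0 66; 0 0.018 0 0 0 0 66; 0 0.02 0 0 0 0 66; 0 0.02 0 0 0 0 66"
}}

```text
time_s: 3.17
ee_pos: [478.2, -277.6, 13.0]
ee_rot: [180.0, -0.0, -5.4]
force: [0.5, -0.6, 0.7]
gripper_width: 60.1
gripper_force: 0.0
```

```bash
python3 - <<'E'
from h import *
from workcell import env,eyes
f=eyes.grab_frame("wrist"); t=eyes.grab_frame("top"); st=env.state()
def crop(im,x,y,w,h): return cv2.resize(im[y:y+h,x:x+w],(400,300),interpolation=cv2.INTER_CUBIC)
s=eyes.grab_frame("scene")
cv2.imwrite("pics/w2.png",np.hstack([crop(f["image"],160,60,320,240),crop(s["image"],220,240,100,75)]))
print(st["ee_pos"],st["ee_rot"])
E
```

```text
[ 478.11011279 -277.23376496   12.95910508] [ 1.79994390e+02 -2.21954319e-03 -5.36413012e+00]
```

View pics/w2.png

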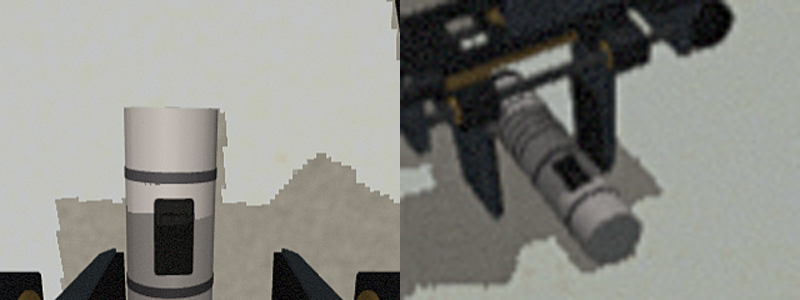

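Switch (cols 154–194) sits centred on top of the torch (cols 125–216): rolled correctly. Centre the fingers away from it and rise, then locate the tab precisely.

>>> {"name": "send_rows", "arguments": {
  "targets": "0 -0.006 0 0 0 0 66; 0 -0.013 0 0 0 0 66; 0 -0.013 0 0 0 0 66; 0 -0.013 -0.03 0 0 0 66; 0 -0.013 -0.06 0 0 0 66; 0 -0.013 -0.1 0 0 0 66; 0 -0.013 -0.14 0 0 0 0; 0 -0.013 -0.18 0 0 0 0; 0 -0.013 -0.2 0 0 0 0; 0 -0.013 -0.2 0 0 0 0"
}}

```text
time_s: 4.15
ee_pos: [482.0, -265.3, 218.8]
ee_rot: [179.7, -0.6, -5.3]
force: [0.9, 0.4, -0.4]
gripper_width: 36.6
gripper_force: 0.0
```

```bash
python3 - <<'E'
from h import *
from workcell import env,eyes
t=eyes.grab_frame("top"); s=eyes.grab_frame("scene"); st=env.state()
c,sn=np.cos(np.radians(9.1)),np.sin(np.radians(9.1))
def W(x,y,z): return (583+c*x-sn*y,168.5+sn*x+c*y,z)
a=t["image"][165:255,150:310]; b=s["image"][165:255,350:490]
T=cv2.resize(a,(800,450),interpolation=cv2.INTER_CUBIC); S=cv2.resize(b,(700,450),interpolation=cv2.INTER_CUBIC)
for p in [W(-12,-55,88),W(-15,16,130),W(-15,44,130),W(-15,16,88),W(-15,44,88)]:
    u,v=proj(t,p); print(u,v,proj(s,p)); cv2.circle(T,(int((u-149.5)*5),int((v-164.5)*5)),3,(0,0,255),1)
    u,v=proj(s,p); cv2.circle(S,(int((u-349.5)*5),int((v-164.5)*5)),3,(0,0,255),1)
o=np.vstack([np.hstack([T,S])]); o=cv2.resize(o,(800,240),interpolation=cv2.INTER_AREA)
o=np.vstack([T[:, :],np.zeros((1,800,3),np.uint8)])
S2=cv2.resize(s["image"][170:240,360:453],(800,600),interpolation=cv2.INTER_CUBIC)
cv2.imwrite("pics/tabT.png",T); 
Q=S[:300,50:450]; T2=T[100:400,100:500]
cv2.imwrite("pics/tab.png",cv2.convertScaleAbs(np.hstack([T2,Q]),alpha=1.2)); print(st["ee_pos"],st["ee_rot"])
E
```

```text
244.3781348028255 200.3464414273543 (np.float64(411.45145026593923), np.float64(217.16860865010648))
209.60425737963197 203.1669692331874 (np.float64(428.64727684142406), np.float64(190.77105862991897))
196.88360591946505 205.22529012088978 (np.float64(434.9704957140328), np.float64(186.56636085417625))
213.30515444964712 206.70417145839957 (np.float64(426.9707904605482), np.float64(205.27614731659025))
200.974752115511 208.69940941341707 (np.float64(433.20305159214683), np.float64(200.96405460788822))
[ 479.34579556 -263.88109842  213.37077238] [ 1.79963574e+02 -6.45084457e-02 -5.32889011e+00]
```

View pics/tab.png

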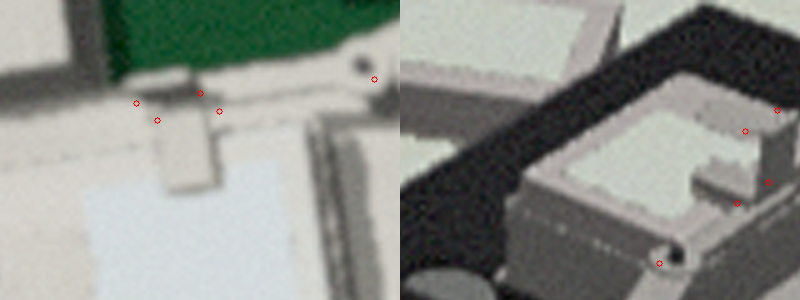

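Pin hub is at crop (363,65) and the tab's top edge about (130–192,80) in the top view, some 8 mm further in +x than my first estimate: front face near (571.5,199). Checking the torch is still with switch up later; now move to in front of the tab.

>>> {"name": "send_rows", "arguments": {
  "targets": "0.001 -0.03 0 0 0 -1 0; 0.002 -0.071 0 0 0 -2.2 0; 0.003 -0.112 0 0 0 -3.5 0; 0.005 -0.153 0 0 0 -5 0; 0.006 -0.194 0 0 0 -6 0; 0.007 -0.235 0 0 0 -7.3 0; 0.009 -0.276 0 0 0 -8.5 0; 0.01 -0.317 0 0 0 -10 0; 0.011 -0.358 0 0 0 -11 0; 0.012 -0.399 0 0 0 -12.5 0; 0.013 -0.435 0.01 0 0 -14.3 0; 0.014 -0.461 0.03 0 0 -14.3 0"
}}

```text
time_s: 5.25
ee_pos: [536.5, 197.0, 182.3]
ee_rot: [-179.9, -0.1, 9.1]
force: [1.8, -0.0, 0.3]
gripper_width: 0.3
gripper_force: 0.0
```

```bash
python3 - <<'E'
from h import *
from workcell import env,eyes
f=eyes.grab_frame("wrist"); s=eyes.grab_frame("scene"); st=env.state()
M=R.from_euler("z",8.5,degrees=True).as_matrix()
im=f["image"].copy()
for dy in(-14,14):
    for z in (88,130):
        p=np.array([571.5,199.2,z])+M@[0,dy,0]; u,v=proj(f,p); cv2.circle(im,(int(u),int(v)),3,(0,0,255),1)
u,v=proj(f,(586,117,88)); cv2.circle(im,(int(u),int(v)),3,(0,255,0),1)
c=cv2.resize(s["image"][225:325,200:333],(266,200))
im[-200:,:266]=c
cv2.imwrite("pics/w3.png",im); print(st["ee_pos"],st["ee_rot"],st["gripper_width"])
E
```

```text
[533.32791785 196.35269636 177.31289197] [179.96037293   0.57233917   9.21708758] 0.33031881215124637
```

View pics/w3.png

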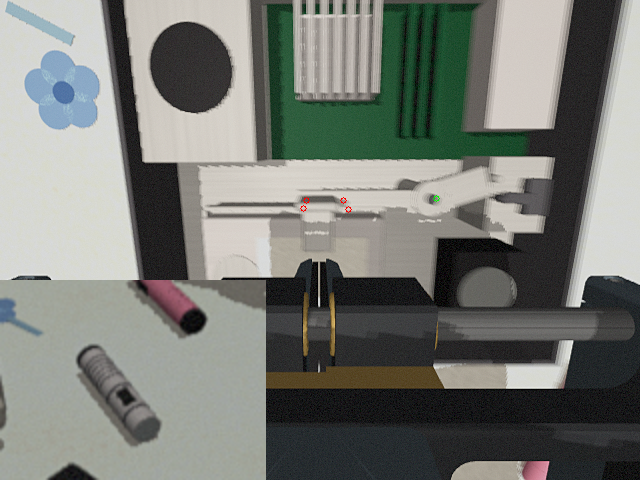

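Torch inset shows its switch up; the closed fingers (col 318) are in line with tab and foot (cols 301–335). Descend in front of the tab and advance to touch.

>>> {"name": "send_rows", "arguments": {
  "targets": "0 0 0.025 0 0 0 0; 0 0 0.05 0 0 0 0; 0 0 0.07 0 0 0 0; 0 0 0.075 0 0 0 0; 0 0 0.075 0 0 0 0; 0.005 0 0.075 0 0 0 0; 0.01 0 0.075 0 0 0 0; 0.013 0 0.075 0 0 0 0; 0.016 0 0.075 0 0 0 0; 0.018 0 0.075 0 0 0 0; 0.02 0 0.075 0 0 0 0; 0.02 0 0.075 0 0 0 0"
}}

```text
time_s: 6.35
ee_pos: [555.8, 196.6, 108.2]
ee_rot: [180.0, 0.0, 8.9]
force: [-3.7, 0.4, 3.9]
gripper_width: 0.5
gripper_force: 2.1
```

Contact at about x 556. Push along the arc.

>>> {"name": "send_rows", "arguments": {
  "targets": "0.004 0 0 0 0 2.5 0; 0.008 -0.001 0 0 0 5 0; 0.012 -0.001 0 0 0 8 0; 0.016 -0.002 0 0 0 10.5 0; 0.02 -0.002 0 0 0 13 0; 0.024 -0.002 0 0 0 16 0; 0.028 -0.001 0 0 0 18.5 0; 0.032 -0.001 0 0 0 21 0; 0.036 0 0 0 0 24 0; 0.04 0.001 0 0 0 26.5 0; 0.043 0.001 0 0 0 28 0; 0.043 0.001 0 0 0 28 0"
}}

```text
time_s: 7.35
ee_pos: [595.2, 201.9, 107.4]
ee_rot: [179.8, 0.4, -19.1]
force: [-10.8, 0.6, 5.1]
gripper_width: 0.2
gripper_force: 5.0
```

```bash
python3 - <<'E'
from h import *
from workcell import env,eyes
f=eyes.grab_frame("wrist"); s=eyes.grab_frame("scene"); st=env.state()
im=f["image"].copy()
im[-240:,:320]=cv2.resize(s["image"][150:270,340:500],(320,240)); im[-200:,374:]=cv2.resize(s["image"][225:325,200:333],(266,200))
cv2.imwrite("pics/w4.png",im); print(st["ee_pos"],st["ee_rot"],st["force"])
E
```

```text
[594.8877431  201.98069994 107.50330828] [179.77386654   0.4372758  -19.09066272] [-11.00309732  -0.82521824   5.40146094]
```

View pics/w4.png

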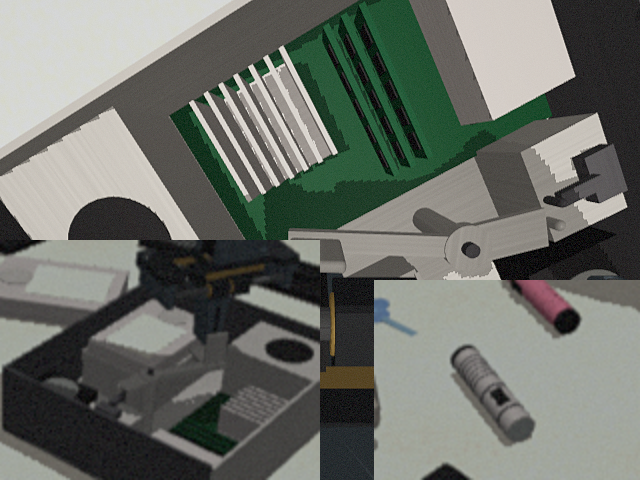

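The arm is swung about 0.47 rad, with the fingers bearing on the tab at 11 N; drive in place, torch switch up. Hold briefly, then hand in.

>>> {"name": "send_rows", "arguments": {
  "targets": "0 0 0 0 0 0 0; 0 0 0 0 0 0 0; 0 0 0 0 0 0 0; 0 0 0 0 0 0 0; 0 0 0 0 0 0 0; 0 0 0 0 0 0 0"
}}

```text
time_s: 7.95
ee_pos: [594.7, 202.0, 107.5]
ee_rot: [179.8, 0.4, -19.1]
force: [-11.0, -0.1, 5.6]
gripper_width: 0.4
gripper_force: 4.9
```

```bash
python3 -c "
from workcell import env
s=env.state(); print(s['ee_pos'],s['force']); print(env.job_done())"
```

```text
[594.72656805 201.99515381 107.49829936] [-10.97161531  -0.14255017   5.5556335 ]
the job is handed in; nothing more can be done
None
```

I handed the job in at about 8 s, though the hand-in call returned no verdict: the torch lies with its switch up, and the fingers hold the clamp arm back at an estimated 0.47 rad with about 11 N. The drive looked undisturbed in the last picture, and I never moved near the mouse, mug, screwdriver or dish.

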